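Dispense the large coffee capsule

TASK

Two lever dispensers on the coffee counter hold one capsule each; let out the larger-diameter capsule. Press its lever's rubber paddle down from above with the fingertips so that the gate lifts, keep it down until the capsule has rolled into the tray at the foot of the lane and come to rest, then let the lever come back up so that the gate is shut. Grip nothing, do not touch the capsules, leave the other dispenser's gate shut and everything else where it stands.

Things in the scene. Friction and masses are not known exactly. Their poses are not given: they have to be found in the camera images.
- paddle_large (a point): Centre of the top of the black rubber paddle (42 mm along the lever, 50 across, 8 thick) on the lever end nearest the robot, dispenser with the large capsule. At rest 132 mm above the table, at x -162, y 12 mm in the dispenser's frame, sloping 0.2 rad; fully down 84 mm, straight below. Free above; the lane's back wall (top 116 mm) is 37 mm past the paddle's inner edge.
- lever_large (a joint): Rocking lever of the dispenser with the large capsule, rad: 0 = at rest, paddle up, gate shut; 0.46 = stop, paddle fully down (48 mm lower), gate fully up. A spring returns it to 0 when let go: about 3.5 N on the paddle starts it, 5.5 N holds it down. This capsule passes the gate above about 0.36.
- capsule_large: The large coffee capsule: loose black puck 52 mm in diameter and 22 mm thick with silver faces, standing on edge in its lane like a wheel, resting against the shut gate (clear plastic plate across the lane 47 mm along x in the dispenser's frame). Origin: centre of the puck; y is its axis.
- dispenser_large: Fixed white metal dispenser with the large capsule; base 310 x 100 mm. Origin: centre of the underside; z up, x along the lane, downhill, from paddle to tray, away from the robot (yaw within 0.3 rad). Open lane 28 mm wide at y -15 mm: floor falls from z 80 (x -100) to z 20 mm (x 75), then a flat tray to x 150. Lever beside it at y 22, pivot x -60, z 105 mm. Both dispensers are alike, none over 140 mm high.
- paddle_small (a point): Centre of the top of the black rubber paddle (42 mm along the lever, 50 across, 8 thick) on the lever end nearest the robot, dispenser with the small capsule. At rest 132 mm above the table, at x -162, y 12 mm in the dispenser's frame, sloping 0.2 rad; fully down 84 mm, straight below. Free above; the lane's back wall (top 116 mm) is 37 mm past the paddle's inner edge.
- lever_small (a joint): Rocking lever of the dispenser with the small capsule, rad: 0 = at rest, paddle up, gate shut; 0.46 = stop, paddle fully down (48 mm lower), gate fully up. A spring returns it to 0 when let go: about 3.5 N on the paddle starts it, 5.5 N holds it down. This capsule passes the gate above about 0.2.
- capsule_small: The small coffee capsule: loose black puck 32 mm in diameter and 22 mm thick with silver faces, standing on edge in its lane like a wheel, resting against the shut gate (clear plastic plate across the lane 47 mm along x in the dispenser's frame). Origin: centre of the puck; y is its axis.
- dispenser_small: Fixed white metal dispenser with the small capsule; base 310 x 100 mm. Origin: centre of the underside; z up, x along the lane, downhill, from paddle to tray, away from the robot (yaw within 0.3 rad). Open lane 28 mm wide at y -15 mm: floor falls from z 80 (x -100) to z 20 mm (x 75), then a flat tray to x 150. Lever beside it at y 22, pivot x -60, z 105 mm. Both dispensers are alike, none over 140 mm high.
- tray_large (a point): Middle of the tray floor (75 x 28 mm, 20 mm above the table) at the foot of the lane with the large capsule, where that capsule ends up; same axes as the dispenser. The large capsule at rest there has its centre about 46 mm above the table.
- mug: Bystander, loose. White mug, 72 mm wide, 88 mm high, handle at its +y; stands between the dispensers. Origin: its underside.
- tin: Bystander, loose. Plain aluminium tin, 60 mm wide, 70 mm high; stands between the dispensers, farther out. Origin: its underside.
- jar: Bystander, loose. Glass jar with lid, 84 mm wide, 130 mm high; to the right. Origin: its underside.
- press: Bystander, loose. Glass coffee press, 96 mm wide, 224 mm high, black handle at its +y; to the left. Origin: its underside.
- sugar_bowl: Bystander, loose. White bowl, 90 mm wide, 50 mm high; near left. Origin: its underside.
- cup: Bystander, loose. White cup, 66 mm wide, 60 mm high; near right. Origin: its underside.
- spoon: Bystander, loose. Steel spoon, 140 mm long, lying on the table near the robot.
There are look-alikes about, which are no part of the job. What is shaped like the capsule_large but orange or pink is not meant.

How it is judged:
By the outcome, as a careful person would: the job done as asked, in the order asked, and still so for the second after the job is handed in, with the robot touching nothing.
It also fails if it takes over 32 s, if anything falls off the work surface, if the arm or the gripper's body presses on something with over 40 N, if the wrist force passes 120 N, or if a joint passes its speed limit or range.

ROBOT

A 6-joint arm with a two-finger parallel gripper is mounted at the origin on the work surface. World frame = base frame: x ahead of the robot, y to its left, z up, the work surface at z = 0. Lengths are in mm, angles in rad, forces in N, time in s.
With the tool pointing down it reaches from about 275 to 750 mm from the base axis. Payload 10.2 kg.
Tool frame: the origin (TCP) lies at the very end of the fingers, on their centre line; the grasp point (between the pads) lies 19 mm behind it; z points along the fingers, y is the direction in which the jaws open and shut (so a half turn about z gives the same grasp; the last joint's range is limited). The gripper opens to 85 mm and grips with 20 to 120 N. Pads are 22 mm wide; open, the fingers measure 114 mm over their backs; the gripper's body (76 mm by 85 mm) begins 54 mm behind the grasp point. The pads swing forward as they close: fully open they stand 13 mm farther back than shut.
Start: joints at [-1.54, 0.313, 1.498, -0, 1.331, -0.223], TCP at [131.806, -508.191, 231.294] pointing down, gripper open.
Joint ranges: [-2.94, 2.94], [-0.97, 2.17], [0.19, 2.56], [-1.23, 4.37], [0.02, 3.11], [-2.88, 2.88]. Speed limits (rad/s): [2.39, 2.39, 3.01, 3.14, 3.14, 3.14].

INTERFACE

Orientations are given as a unit quaternion [w, x, y, z].
In Python, from rig import sensors, imaging, ctrl gives the robot as it stands.
- The arm moves only by the shell command python3 -m creep 'ROWS' [FORCE]. ROWS is JSON, a list of rows, each an object with "grip": the finger opening in mm, from 0 to 85.4; "linear": the shift along the tool's x, y, z in mm, a list of three; "rot": the turn, a rotation vector about the tool's x, y, z in rad, a list of three. A call has 1 to 12 rows; each row shifts and turns the commanded pose from where the row before left it, along the tool's axes as they then stand; what a row does not reach is not made up. A row lasts 1/12 s, in which the tool goes at most 41.7 mm and 7.16 degrees, less where a joint would pass 70% of its speed; a pose out of reach is approached as far as the arm can. A call with a gripper value outside its range is refused whole. The fingers move at their own pace and stop on an object; FORCE is the grip in N (left out, the last holds). Time passes only in rows, so rows that do not move let the fingers close. It gives the time, the measured TCP pose, the force and the opening at its end, in the units of the state.
- sensors.sense(): the state, without advancing time (a new reading comes with each control period).
- imaging.capture(name): name is "scene" or "top" or "wrist"; returns (picture, depth): 420x560x3 uint8, red, green, blue; 420x560 float32, mm along the optical axis (not along the pixel's ray), 0 where there is no reading.
- imaging.camera_params(name): a dict with "intrinsics" (3x3 intrinsics, pixels), "R" (3x3) and "t" (3): a world point X has camera coordinates R X + t. Camera axes: x right, y down, z forward; pixel columns grow to the right and rows downward; lengths in mm; the calibration is good to about 2 mm. A picture is of the moment at which its call begins: read the wrist's pose just before it. camera_params takes no time and is no camera call; for the wrist camera it gives the pose at the moment of the call.
- ctrl.finish_job(): hands the job in, once; it reports no verdict.
The state is a dict: "time_s": time; "joints": joint angles; "dq": joint speeds; "tau": joint torques, N m; "eef_pos": TCP position; "ee_rot": TCP orientation; "force": force on the tool from outside, world axes, zero at the start; "wrist_torque": the same for the moment, N m; "grip_width": opening from 0.0 (shut) to 1.0 (fully open).
Only numpy, scipy, OpenCV 4.12 (cv2) and the standard library are available. Lean on these libraries where they do the work, as an engineer would, in place of code of your own. Each camera call takes 0.05 s, during which the arm holds its last target.

## Working session

There is one attempt and no reset: what is moved stays moved. The work goes in short steps, Python scripts to look and compute and a shell command to move; the robot and the scene stay as the last step left them, time stands still between calls to the robot, and variables do not carry over. Pictures are saved under pics/ and viewed, and the job is handed in when it is done.

```bash
ls; mkdir -p pics; python3 - <<'E'
from rig import sensors, imaging
import cv2,numpy as np
print(sensors.sense())
for n in("scene","top"):
    p,d=imaging.capture(n); cv2.imwrite(f"pics/{n}0.png",p[:,:,::-1]); np.savez(f"pics/{n}0.npz",p=p,d=d)
    c=imaging.camera_params(n); print(n,c); 
E
```

```text
pics
{'time_s': 0.0, 'joints': array([-1.54040101e+00,  3.13461199e-01,  1.49846222e+00, -9.21141296e-06,
        1.33100719e+00, -2.23392642e-01]), 'dq': array([ 8.36563567e-04, -1.05220037e-03,  3.68377113e-04,  6.04547979e-04,
        4.50213056e-05, -8.82928396e-04]), 'tau': array([-3.29844806e-05, -4.12260747e+01, -2.59746766e+01, -2.45810934e-04,
        4.17982505e-03, -2.35866725e-05]), 'eef_pos': array([ 131.79432821, -507.9108643 ,  230.71988985]), 'ee_rot': array([-6.66293300e-04,  9.91959395e-01,  1.26554772e-01,  6.00026291e-05]), 'force': array([ 0.14637642,  0.2415934 , -0.46695087]), 'wrist_torque': array([-0.03031718, -0.03277659, -0.04474997]), 'grip_width': 1.004054579205008}
scene {'intrinsics': array([[432.83015472,   0.        , 282.97217356],
       [  0.        , 432.83015472, 217.94831349],
       [  0.        ,   0.        ,   1.        ]]), 'R': array([[-0.52286447,  0.85235959,  0.00979151],
       [ 0.52256374,  0.32959008, -0.78631896],
       [-0.67345369, -0.40602156, -0.61774316]]), 't': array([ 324.65772432, -233.85735373, 1664.88994055])}
top {'intrinsics': array([[405.68368363,   0.        , 282.43543941],
       [  0.        , 405.68368363, 204.73448217],
       [  0.        ,   0.        ,   1.        ]]), 'R': array([[-0.00421905, -0.9999772 ,  0.00527171],
       [-0.99216142,  0.00352756, -0.12491302],
       [ 0.12489158, -0.00575741, -0.99215369]]), 't': array([  17.18441563,  608.71213827, 1139.58491706])}
```

View pics/scene0.png

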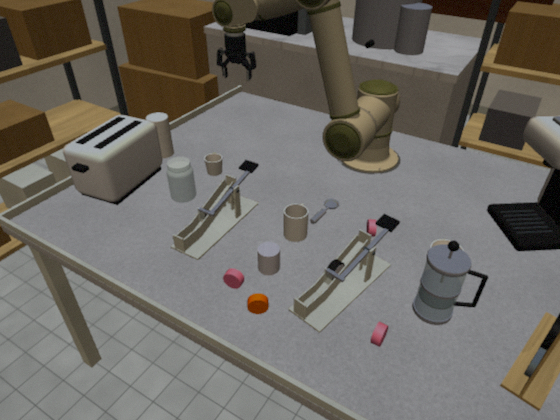

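View pics/top0.png

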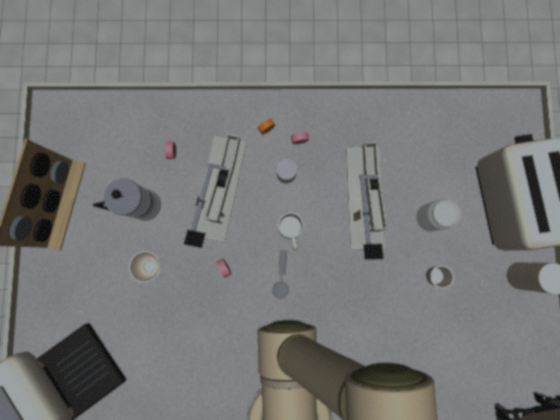

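Two candidate dispensers: the top view has left paddle (194,239) with its capsule near (222,178), and right paddle (373,252) with its capsule near (374,184). I'll enlarge both.

```bash
python3 - <<'E'
import cv2,numpy as np
t=cv2.imread("pics/top0.png"); s=cv2.imread("pics/scene0.png")
f=lambda im,x0,y0,w,h,k:cv2.resize(im[y0:y0+h,x0:x0+w],None,fx=k,fy=k,interpolation=cv2.INTER_CUBIC)
a=f(t,175,125,80,130,4.6);b=f(t,330,125,80,130,4.6)
cv2.imwrite("pics/t_crop.png",np.hstack([a,b]))
a=f(s,280,200,130,130,3);b=f(s,160,150,130,130,3)
cv2.imwrite("pics/s_crop.png",np.hstack([a,b]))
E
```

```text
(no output)
```

View pics/t_crop.png

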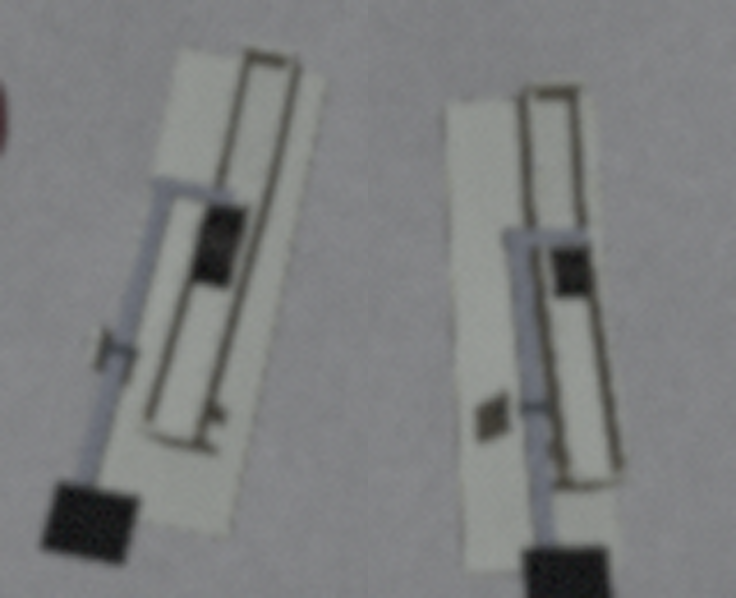

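View pics/s_crop.png

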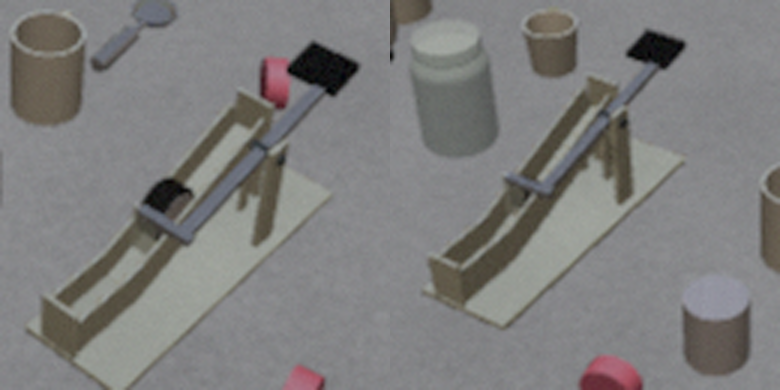

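The crops agree. The left dispenser's capsule (top pixel about (222,178)) is about 18 px long and stands out above the walls. The right one (374,184) is about 10 px and sits low in its lane. So the large one is in the left dispenser (+y), with its paddle at about (194.5,238.7). Next I'll locate that paddle.

```bash
cat > h.py <<'E'
import numpy as np
from rig import imaging
def atz(cam,u,v,z):
    c=imaging.camera_params(cam);K,R,t=c["intrinsics"],c["R"],c["t"]
    o=-R.T@t; r=R.T@np.linalg.inv(K)@[u,v,1]; return o+r*(z-o[2])/r[2]
def dep(cam,u,v,d):
    c=imaging.camera_params(cam);K,R,t=c["intrinsics"],c["R"],c["t"]
    return R.T@(np.linalg.inv(K)@[u,v,1]*d-t)
E
python3 - <<'E'
from h import *
import cv2
np.set_printoptions(precision=1,suppress=True)
z=np.load("pics/top0.npz");p,d=z["p"],z["d"]
c=lambda x,y:(175+(x+.5)/4.6-.5,125+(y+.5)/4.6-.5)
# paddle mask
g=p.max(2)
for name,(x0,x1,y0,y1) in dict(L=(180,210,226,252),R=(360,388,240,264)).items():
    m=np.zeros_like(g);m[y0:y1,x0:x1]=(g[y0:y1,x0:x1]<60)
    n,l,st,ce=cv2.connectedComponentsWithStats(m); i=1+st[1:,4].argmax()
    ys,xs=np.where(l==i); r=cv2.minAreaRect(np.c_[xs,ys].astype(np.float32))
    print(name,ce[i],st[i],r); u,v=ce[i]
    print(" plane132",atz("top",u,v,132)," depth",dep("top",u,v,np.median(d[ys,xs])))
    P=np.array([dep("top",a,b,d[b,a]) for a,b in zip(xs,ys)]); print(" zrange",np.percentile(P[:,2],[2,50,98]))
# left base corners (z~base top) 
for n,q in dict(farL=(178,50),farR=(325,77),nearR=(228,533)).items(): print(n,atz("top",*c(*q),4))
a,b=atz("top",*c(245,55),60),atz("top",*c(300,60),60);print("tray end",a,b)
z2=np.load("pics/scene0.npz");p2=z2["p"];m=np.zeros(p2.shape[:2],np.uint8);m[205:240,372:405]=p2[205:240,372:405].max(2)<50
n,l,st,ce=cv2.connectedComponentsWithStats(m);i=1+st[1:,4].argmax();print("scene",st[i],ce[i],atz("scene",*ce[i],130))
E
```

```text
L [194.2 238.4] [185 231  19  16 238] ((194.17648315429688, 238.29412841796875), (16.97749137878418, 14.067066192626953), 14.03624439239502)
 plane132 [508.2 248.7 132. ]  depth [508.2 248.6 132.6]
 zrange [126.6 132.6 138.2]
R [372.8 251.3] [364 244  19  15 246] ((373.0, 251.0), (14.0, 18.0), 90.0)
 plane132 [ 472.3 -222.2  132. ]  depth [ 472.3 -222.1  132.8]
 zrange [127.2 132.8 138.6]
farL [826.8 224.6   4. ]
farR [808.1 127.    4. ]
nearR [507.3 187.1   4. ]
tray end [806.4 172.8  60. ] [803. 138.  60.]
scene [376 215  23  17 219] [387.2 222.3] [506.9 251.  130. ]
```

The paddle is at (508, 249, 132). The depth height matches the given 132, and the scene camera agrees to about 2 mm. The base edge gives yaw ≈ -0.2 and a length of about 307 mm, which fits. First I turn the tool to yaw -0.2 and shut the fingers.

```bash
python3 -m creep '[{"grip":0,"linear":[0,0,0],"rot":[0,0,0.113]},{"grip":0,"linear":[0,0,0],"rot":[0,0,0.113]},{"grip":0,"linear":[0,0,0],"rot":[0,0,0.113]},{"grip":0,"linear":[0,0,0],"rot":[0,0,0.113]},{"grip":0,"linear":[3,-12,0],"rot":[0,0,0]},{"grip":0,"linear":[6,-24,0],"rot":[0,0,0]}]' 20
python3 - <<'E'
from rig import sensors
s=sensors.sense();print(s)
E
```

```text
time_s: 0.6
eef_pos: [147.0, -475.2, 230.5]
ee_rot: [-0.0, 0.995, -0.1, -0.0]
force: [0.3, -1.0, -0.1]
grip_width: 0.145
{'time_s': 0.6, 'joints': array([-1.50655562e+00,  2.53187949e-01,  1.57889927e+00, -2.59192462e-04,
        1.31018940e+00,  2.64759768e-01]), 'dq': array([ 0.31663993, -0.52563598,  0.68852085,  0.00458973, -0.14823912,
        0.28730029]), 'tau': array([ -3.45716245, -33.54372025, -28.54325116,  -0.09147466,
         0.21675078,  -0.33033888]), 'eef_pos': array([ 147.04810378, -475.23942778,  230.5458505 ]), 'ee_rot': array([-3.16861719e-04,  9.94981502e-01, -1.00058374e-01, -1.79521373e-04]), 'force': array([ 0.32789399, -1.01272053, -0.07067247]), 'wrist_torque': array([ 0.0222801 , -0.06145215, -0.03063561]), 'grip_width': 0.1446086623251643}
```

```bash
python3 -m creep '[{"grip":0,"linear":[9,-33,0],"rot":[0,0,0]},{"grip":0,"linear":[9,-33,0],"rot":[0,0,0]},{"grip":0,"linear":[9,-33,0],"rot":[0,0,0]},{"grip":0,"linear":[9,-33,0],"rot":[0,0,0]},{"grip":0,"linear":[9,-33,0],"rot":[0,0,0]},{"grip":0,"linear":[9,-33,0],"rot":[0,0,0]},{"grip":0,"linear":[9,-33,0],"rot":[0,0,0]},{"grip":0,"linear":[9,-33,0],"rot":[0,0,0]},{"grip":0,"linear":[9,-33,0],"rot":[0,0,0]},{"grip":0,"linear":[9,-33,0],"rot":[0,0,0]},{"grip":0,"linear":[9,-33,0],"rot":[0,0,0]},{"grip":0,"linear":[9,-33,0],"rot":[0,0,0]}]'
```

```text
time_s: 1.6
eef_pos: [331.8, -106.0, 231.3]
ee_rot: [0.0, 0.995, -0.099, 0.0]
force: [0.1, -0.6, -0.3]
grip_width: 0.002
```

```bash
python3 -m creep '[{"grip":0,"linear":[9,-34,0],"rot":[0,0,0]},{"grip":0,"linear":[9,-34,0],"rot":[0,0,0]},{"grip":0,"linear":[9,-34,0],"rot":[0,0,0]},{"grip":0,"linear":[9,-34,0],"rot":[0,0,0]},{"grip":0,"linear":[9,-34,0],"rot":[0,0,0]},{"grip":0,"linear":[9,-34,0],"rot":[0,0,0]},{"grip":0,"linear":[9,-34,0],"rot":[0,0,0]},{"grip":0,"linear":[9,-34,0],"rot":[0,0,0]},{"grip":0,"linear":[9,-34,0],"rot":[0,0,0]},{"grip":0,"linear":[9,-34,0],"rot":[0,0,0]},{"grip":0,"linear":[6,-20,0],"rot":[0,0,0]},{"grip":0,"linear":[2,-8,0],"rot":[0,0,0]}]'
python3 -m creep '[{"grip":0,"linear":[0,0,10],"rot":[0,0,0]},{"grip":0,"linear":[0,0,20],"rot":[0,0,0]},{"grip":0,"linear":[0,0,20],"rot":[0,0,0]},{"grip":0,"linear":[0,0,10],"rot":[0,0,0]},{"grip":0,"linear":[0,0,0],"rot":[0,0,0]},{"grip":0,"linear":[0,0,0],"rot":[0,0,0]}]'
python3 - <<'E'
from rig import imaging
import cv2,numpy as np
o=[]
for n in("scene","wrist","top"):
    p,d=imaging.capture(n); o.append(p[:,:,::-1])
cv2.imwrite("pics/w1.png",o[1])
cv2.imwrite("pics/c1.png",np.hstack([cv2.resize(o[0][170:330,270:430],(480,480),interpolation=2),cv2.resize(o[2][120:270,150:250],(320,480),interpolation=2)]))
E
```

```text
time_s: 2.6
eef_pos: [500.5, 236.1, 230.4]
ee_rot: [-0.0, 0.995, -0.098, -0.0]
force: [0.1, 0.6, -0.6]
grip_width: 0.002
time_s: 3.1
eef_pos: [500.0, 233.1, 171.5]
ee_rot: [0.0, 0.995, -0.099, -0.0]
force: [1.0, -0.2, 0.5]
grip_width: -0.001
```

View pics/c1.png

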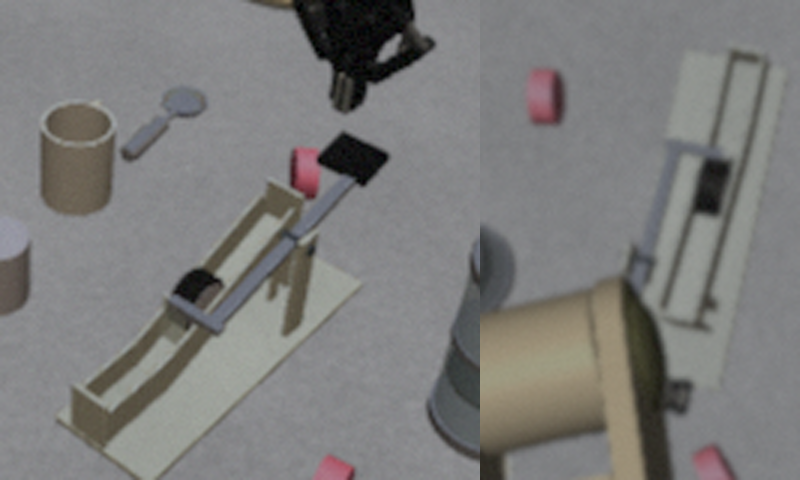

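View pics/w1.png

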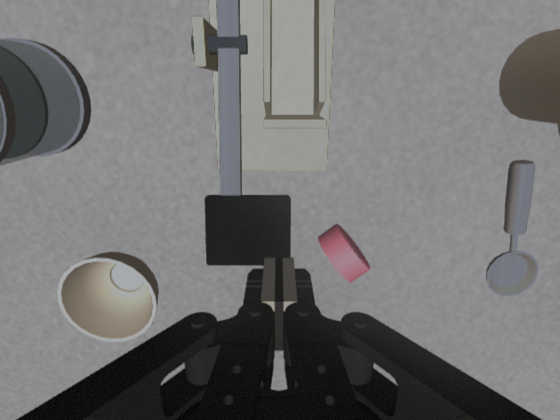

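The scene crop (left) shows the fingertips clear above and beside the paddle. The wrist view shows the paddle at (248,230), square to the tool, with the fingertips ending at about (279,262). I'll re-measure the paddle with the wrist camera.

```bash
python3 - <<'E'
from h import *
from rig import sensors
s=sensors.sense();T=s["eef_pos"];print(T,s["force"])
P=atz("wrist",248,230,132);print(P)
for q in((206,196),(290,196),(206,265),(290,265)):print(q,atz("wrist",*q,136 if q[1]>230 else 128))
from scipy.spatial.transform import Rotation as R
q=s["ee_rot"];Rm=R.from_quat([q[1],q[2],q[3],q[0]])
print("tool delta wrist",Rm.inv().apply(P-T)," top",Rm.inv().apply(np.array([508.,249,132])-T))
E
```

```text
[500.59329808 233.63379339 172.48679139] [ 0.13595451 -0.58766091  0.26345896]
[509.6447388  250.37791673 132.        ]
(206, 196) [533.40200486 269.90531551 128.        ]
(290, 196) [523.87628423 222.72431013 128.        ]
(206, 265) [494.3502935  278.96506195 136.        ]
(290, 265) [484.56942515 230.47953401 136.        ]
tool delta wrist [  5.49565639 -18.16725337  40.51201289]  top [  4.15491343 -16.49207774  40.50812119]
```

The wrist view agrees with the top view to 2 mm, and the paddle measures about 49 x 41. I shift (5,-17) and descend to just above it.

```bash
python3 -m creep '[{"grip":0,"linear":[2,-8,0],"rot":[0,0,0]},{"grip":0,"linear":[3,-9,0],"rot":[0,0,0]},{"grip":0,"linear":[0,0,10],"rot":[0,0,0]},{"grip":0,"linear":[0,0,12],"rot":[0,0,0]},{"grip":0,"linear":[0,0,6],"rot":[0,0,0]},{"grip":0,"linear":[0,0,0],"rot":[0,0,0]},{"grip":0,"linear":[0,0,0],"rot":[0,0,0]}]'
```

```text
time_s: 3.83
eef_pos: [508.3, 249.4, 143.2]
ee_rot: [0.0, 0.995, -0.099, -0.0]
force: [0.6, -0.2, 0.6]
grip_width: -0.002
```

```bash
python3 -m creep '[{"grip":0,"linear":[0,0,5],"rot":[0,0,0]},{"grip":0,"linear":[0,0,5],"rot":[0,0,0]},{"grip":0,"linear":[0,0,5],"rot":[0,0,0]},{"grip":0,"linear":[0,0,5],"rot":[0,0,0]}]'
python3 -m creep '[{"grip":0,"linear":[0,0,6],"rot":[0,0,0]},{"grip":0,"linear":[0,0,6],"rot":[0,0,0]},{"grip":0,"linear":[0,0,6],"rot":[0,0,0]},{"grip":0,"linear":[0,0,6],"rot":[0,0,0]},{"grip":0,"linear":[0,0,4],"rot":[0,0,0]},{"grip":0,"linear":[0,0,2],"rot":[0,0,0]},{"grip":0,"linear":[0,0,0],"rot":[0,0,0]},{"grip":0,"linear":[0,0,0],"rot":[0,0,0]}]'
cat > look.py <<'E'
import sys
from rig import imaging,sensors
import cv2,numpy as np
n=sys.argv[1];s=sensors.sense();print(s["time_s"],s["eef_pos"],s["force"])
a,da=imaging.capture("scene");b,db=imaging.capture("top")
cv2.imwrite(f"pics/{n}.png",np.hstack([cv2.resize(a[170:330,270:430,::-1],(480,480),interpolation=2),cv2.resize(b[120:270,150:250,::-1],(320,480),interpolation=2)]))
E
python3 look.py p1
```

```text
time_s: 4.17
eef_pos: [508.2, 249.6, 123.2]
ee_rot: [-0.0, 0.995, -0.099, -0.0]
force: [-1.6, -0.2, 4.5]
grip_width: -0.002
time_s: 4.83
eef_pos: [508.6, 249.5, 93.4]
ee_rot: [-0.0, 0.995, -0.099, 0.0]
force: [-2.2, 0.6, 5.0]
grip_width: -0.002
4.8333 [508.64823679 249.52263939  93.37894999] [-2.20773632  0.59127446  4.96854827]
```

View pics/p1.png

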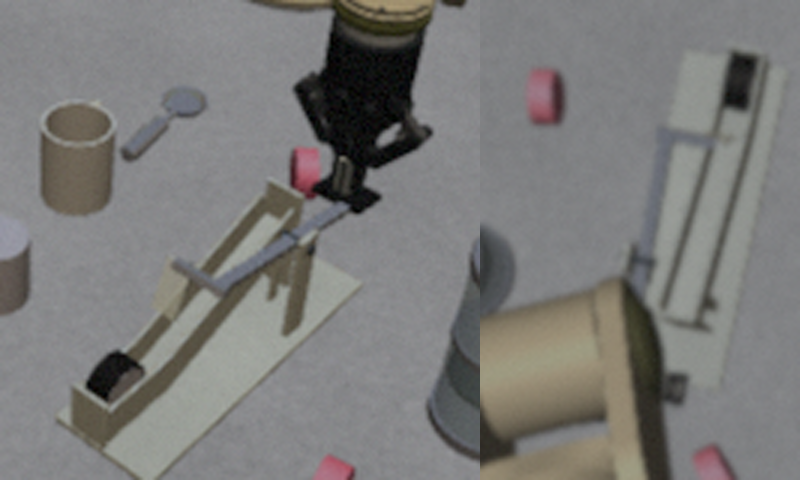

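The gate is up and the capsule is already at the end of the tray (scene crop (115,377), top crop (740,80)). I keep holding until it is at rest.

```bash
python3 -m creep '[{"grip":0,"linear":[0,0,1],"rot":[0,0,0]},{"grip":0,"linear":[0,0,0],"rot":[0,0,0]},{"grip":0,"linear":[0,0,0],"rot":[0,0,0]},{"grip":0,"linear":[0,0,0],"rot":[0,0,0]},{"grip":0,"linear":[0,0,0],"rot":[0,0,0]},{"grip":0,"linear":[0,0,0],"rot":[0,0,0]},{"grip":0,"linear":[0,0,0],"rot":[0,0,0]},{"grip":0,"linear":[0,0,0],"rot":[0,0,0]},{"grip":0,"linear":[0,0,0],"rot":[0,0,0]},{"grip":0,"linear":[0,0,0],"rot":[0,0,0]},{"grip":0,"linear":[0,0,0],"rot":[0,0,0]},{"grip":0,"linear":[0,0,0],"rot":[0,0,0]}]'
python3 look.py p2
python3 -m creep '[{"grip":0,"linear":[0,0,0],"rot":[0,0,0]},{"grip":0,"linear":[0,0,0],"rot":[0,0,0]},{"grip":0,"linear":[0,0,0],"rot":[0,0,0]},{"grip":0,"linear":[0,0,0],"rot":[0,0,0]},{"grip":0,"linear":[0,0,0],"rot":[0,0,0]},{"grip":0,"linear":[0,0,0],"rot":[0,0,0]},{"grip":0,"linear":[0,0,0],"rot":[0,0,0]},{"grip":0,"linear":[0,0,0],"rot":[0,0,0]},{"grip":0,"linear":[0,0,0],"rot":[0,0,0]},{"grip":0,"linear":[0,0,0],"rot":[0,0,0]},{"grip":0,"linear":[0,0,0],"rot":[0,0,0]},{"grip":0,"linear":[0,0,0],"rot":[0,0,0]}]'
python3 look.py p3
python3 - <<'E'
import cv2,numpy as np
for n in("p1","p2","p3"):
    g=cv2.imread(f"pics/{n}.png").max(2)
    for (x0,x1,y0,y1) in((80,150,340,410),(715,770,50,115)):
        ys,xs=np.where(g[y0:y1,x0:x1]<50);print(n,xs.mean()+x0,ys.mean()+y0,len(xs))
E
```

```text
time_s: 5.93
eef_pos: [508.7, 249.5, 92.6]
ee_rot: [-0.0, 0.995, -0.099, 0.001]
force: [-1.5, 1.3, 6.0]
grip_width: -0.003
5.9333 [508.73595773 249.50671846  92.60888234] [-1.52110107  1.33585142  5.97157907]
time_s: 7.03
eef_pos: [508.7, 249.5, 92.6]
ee_rot: [-0.0, 0.995, -0.099, 0.001]
force: [-1.3, 0.6, 4.9]
grip_width: -0.002
7.0333 [508.7387481  249.5143316   92.60917983] [-1.30748933  0.58072988  4.89610997]
p1 109.67768595041322 373.5181818181818 1210
p1 738.6999059266228 81.13170272812795 1063
p2 109.75537190082645 373.5099173553719 1210
p2 738.669459962756 81.19832402234637 1074
p3 109.67362270450751 373.5133555926544 1198
p3 738.6925960637301 81.09465791940019 1067
```

The capsule's image position has not changed for 2.2 s, so it is at rest. Now I raise the tool slowly so the lever follows, then clear it.

```bash
python3 -m creep '[{"grip":0,"linear":[0,0,-4],"rot":[0,0,0]},{"grip":0,"linear":[0,0,-5],"rot":[0,0,0]},{"grip":0,"linear":[0,0,-5],"rot":[0,0,0]},{"grip":0,"linear":[0,0,-5],"rot":[0,0,0]},{"grip":0,"linear":[0,0,-5],"rot":[0,0,0]},{"grip":0,"linear":[0,0,-5],"rot":[0,0,0]},{"grip":0,"linear":[0,0,-5],"rot":[0,0,0]},{"grip":0,"linear":[0,0,-5],"rot":[0,0,0]},{"grip":0,"linear":[0,0,-6],"rot":[0,0,0]},{"grip":0,"linear":[0,0,-8],"rot":[0,0,0]},{"grip":0,"linear":[0,0,-12],"rot":[0,0,0]},{"grip":0,"linear":[0,0,-12],"rot":[0,0,0]}]'
python3 -m creep '[{"grip":0,"linear":[0,0,-15],"rot":[0,0,0]},{"grip":0,"linear":[0,0,-15],"rot":[0,0,0]},{"grip":0,"linear":[0,0,-15],"rot":[0,0,0]},{"grip":0,"linear":[-10,0,-15],"rot":[0,0,0]},{"grip":0,"linear":[-20,0,0],"rot":[0,0,0]},{"grip":0,"linear":[-20,0,0],"rot":[0,0,0]},{"grip":0,"linear":[-10,0,0],"rot":[0,0,0]},{"grip":0,"linear":[0,0,0],"rot":[0,0,0]},{"grip":0,"linear":[0,0,0],"rot":[0,0,0]},{"grip":0,"linear":[0,0,0],"rot":[0,0,0]},{"grip":0,"linear":[0,0,0],"rot":[0,0,0]},{"grip":0,"linear":[0,0,0],"rot":[0,0,0]}]'
python3 look.py e1
python3 - <<'E'
from rig import imaging
import cv2,numpy as np
from h import *
z=np.load("pics/scene0.npz");a,d=imaging.capture("scene");cv2.imwrite("pics/e_scene.png",a[:,:,::-1])
df=(np.abs(a.astype(int)-z["p"]).max(2)>60).astype(np.uint8)
n,l,st,ce=cv2.connectedComponentsWithStats(df)
for i in range(1,n):
    if st[i,4]>8: print(st[i])
# paddle pixel in scene
for s,p in(("before",z["p"]),("after",a)):
    m=np.zeros(p.shape[:2],np.uint8);m[205:240,372:405]=p[205:240,372:405].max(2)<50
    n,l,st,ce=cv2.connectedComponentsWithStats(m);i=1+st[1:,4].argmax();print(s,st[i],ce[i])
# capsule centroid
t,dt=imaging.capture("top")
m=np.zeros(t.shape[:2],np.uint8);m[133:158,222:242]=t[133:158,222:242].max(2)<55
ys,xs=np.where(m);P=dep("top",xs.mean(),ys.mean(),np.median(dt[ys,xs]));print("capsule top",P,len(xs))
E
```

```text
time_s: 8.13
eef_pos: [507.8, 249.4, 169.5]
ee_rot: [0.0, 0.995, -0.099, -0.001]
force: [-0.0, 0.9, 0.6]
grip_width: 0.001
time_s: 9.13
eef_pos: [450.1, 261.1, 229.0]
ee_rot: [0.0, 0.995, -0.099, -0.0]
force: [-1.1, 0.5, -0.7]
grip_width: 0.002
9.1333 [450.09330124 261.06488535 229.03081621] [-1.10633847  0.46928036 -0.72097714]
[214   0  10  10  36]
[ 217    0   55   79 1433]
[418   0  39  38 662]
[331   2   9   7  38]
[407   4  10   5  26]
[313  15  35  39 903]
[ 411   18   75   57 1819]
[417  39   8   6  31]
[405  40   9  15 105]
[402  57   2   8  10]
[402  66   8  11  55]
[412  68  37  12 223]
[455  74   5  10  26]
[353  88   7  12  40]
[362  96  21  18 237]
[390  99  10  11  60]
[452 101  15  22 119]
[408 104  32   7 104]
[347 107   2   7  14]
[ 323  111   47   50 1228]
[ 389  120   49   63 1685]
[328 259  17  14 136]
[299 287  19  17 176]
before [376 215  23  17 219] [387.20091324 222.32420091]
after [376 215  23  17 219] [387.20091324 222.32420091]
capsule top [778.48230753 163.82933695  67.87917414] 112
```

View pics/e1.png

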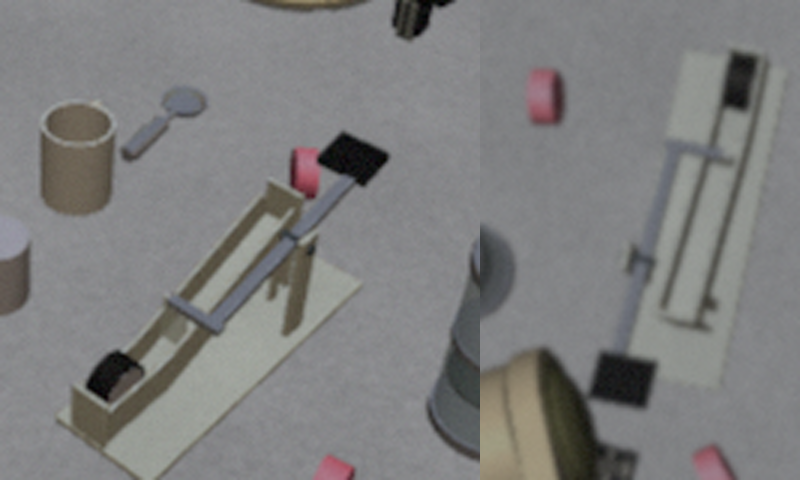

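View pics/e_scene.png

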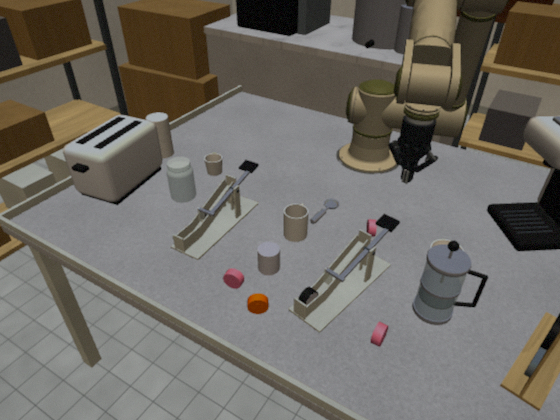

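The paddle's pixels match those before the press exactly, so the lever is up and the gate is shut. The capsule stands in the tray (scene (308,296)), with a top height of about 68–70 mm as expected. Apart from the arm, only the capsule's old and new spots changed in the image. The gripper is clear of everything.

```bash
python3 -c "
from rig import ctrl
print(ctrl.finish_job())"
```

```text
the job is handed in; nothing more can be done
None
```

The large capsule is out: it rests in the tray of the left (+y) dispenser, and that dispenser's gate is shut again. I handed the job in at about 9.3 s.

- **Press:** With the fingers shut, I pressed the paddle at (508, 249) straight down from above. The fingertips reached about 93 mm above the table, with roughly 5–6 N at the readings I took. That was short of the lever's full stop but enough to let the capsule through. I held it there while the capsule's position stayed unchanged in the images for 2.2 s, then raised the tool slowly.
- **Last checks:**
  - The paddle is at exactly the same pixels in the scene camera as before the press, so the lever is fully back up.
  - The capsule stands at about (778, 164), with its top at about 68 mm; about 72 mm was expected for one standing in the tray. That reading fits within the depth noise.
  - Comparing scene images before and after shows no other object moved; the other dispenser is unchanged.
  - The gripper is about 100 mm above the paddle and touching nothing.

No check failed or disagreed.

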